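# Turn the clamped housing in its nest

## Robot

A 6-joint arm with a two-finger parallel gripper is mounted at the origin on the work surface. World frame = base frame: x ahead of the robot, y to its left, z up, the work surface at z = 0. Lengths are in m, angles in rad, forces in N, time in s.
With the tool pointing down it reaches from about 0.375 to 0.975 m from the base axis. Payload 3.8 kg.
Tool frame: the origin (TCP) lies midway between the tips of the shut fingers; the grasp point (between the pads) lies 19 mm behind it (grip_point_offset is the distance from the TCP to the grasp point, in m); z points along the fingers, x is the direction in which the jaws open and shut, and the axes are right-handed (so a half turn about z gives the same grasp; the last joint's range is limited). The gripper opens to 85 mm and grips with 20 to 120 N. Pads are 22 mm wide; open, the fingers measure 114 mm over their backs; the gripper's body (76 mm by 85 mm) begins 54 mm behind the grasp point. The pads swing forward as they close: fully open they stand 13 mm farther back than shut.
Start: joints at [1.285, 0.264, 1.604, -0, 1.274, -0.037], TCP at [0.166, 0.654, 0.204] pointing down, gripper open.
Joint ranges: [-2.63, 2.63], [-0.94, 2.18], [0.31, 2.57], [-1.31, 4.45], [0, 2.66], [-2.55, 2.55]. Speed limits (rad/s): [2.57, 2.57, 3.14, 3.14, 3.14, 3.14].

## Interface

Orientations are given as a rotation vector (axis times angle).
In Python, from plant import * gives the robot as it stands.
- The arm moves only by the tool step_arm, never from a script. Its argument "plan" is a list of rows, each a list of 3 entries, a list of its own where there are three numbers: the shift along the tool's x, y, z as a fraction of full scale, then the turn, a rotation vector about the tool's x, y, z as a fraction of full scale, then the opening, from 0 (shut) to 1 (fully open). A call has 1 to 5 rows; each row shifts and turns the commanded pose from where the row before left it, along the tool's axes as they then stand; what a row does not reach is not made up. Full scale, the value 1, is 0.025 m for a shift and 8 degrees for a turn. A row lasts 1/8 s, in which the tool goes at most 62.5 mm and 10.7 degrees, less where a joint would pass 70% of its speed; a pose out of reach is approached as far as the arm can. A call with a number of a shift or a turn outside -1 to 1 is refused whole. A call with a gripper value outside its range is refused whole. The fingers move at their own pace and stop on an object; "newtons" is the grip in N (left out, the last holds). Time passes only in rows, so rows that do not move let the fingers close. It gives the time, the measured TCP pose, the force and the opening at its end, in the units of the state.
- read_state(): the state, without advancing time (a new reading comes with each control period).
- grab_frame(name): name is "side" or "top"; returns (picture, depth): 480x640x3 uint8, red, green, blue; 480x640 float32, m along the optical axis (not along the pixel's ray), 0 where there is no reading.
- camera_params(name): a dict with "K" (3x3 intrinsics, pixels), "camera_from_world" (4x4, takes a point from world to camera coordinates). Camera axes: x right, y down, z forward; pixel columns grow to the right and rows downward; lengths in m; the calibration is good to about 2 mm. A picture is of the moment at which its call begins. camera_params takes no time and is no camera call.
- job_done(): hands the job in, once; it reports no verdict.
The state is a dict: "t": time; "q": joint angles; "joint_velocities": joint speeds; "joint_torque": joint torques, N m; "eef_pos": TCP position; "ee_rot": TCP orientation; "ft_force": force on the tool from outside, world axes, zero at the start; "ft_torque": the same for the moment, N m; "width": finger opening in m.
Only numpy, scipy, OpenCV 4.12 (cv2) and the standard library are available. Lean on these libraries where they do the work, as an engineer would, in place of code of your own. Each camera call takes 0.05 s, during which the arm holds its last target.

## Task

The white housing with the side spout is clamped in its nest with the spout pointing the wrong way. Back its clamp screw off about a quarter turn (anticlockwise from above, never more than half a turn), turn the housing in the nest until the spout points straight away from the clamp, then screw the clamp tight again so that the bar handle is back in line with the strap. Leave the neighbouring clamp and its plain round housing alone.

Things in the scene. Friction and masses are not known exactly. Their poses are not given: they have to be found in the camera images.
- clamp_screw_handle (a point): Black level bar handle of the clamp to work, on an upright screw: 60 x 14 mm, 26 mm high; grasp it across the 14 mm from above. Point: on the screw's axis, 84 mm above the table (fixed height), 11 mm below the bar's top; x along the bar, z up. Below it an aluminium strap, its top 41 to 50 mm above the table, reaches to the housing and presses on its foot.
- clamp_screw (a joint): Turn of that screw, rad: about 0 as found, tight, bar in line with the strap. Grows anticlockwise from above, backing off; the strap rises 2.5 mm per rad and lets go of the housing at 0.5 (turn freely from 0.9). Stays where left; needs about 0.2 Nm, up to 0.4 when tightening. Back to 0 or a little below (stop at -0.5) is tight.
- housing_mid (a point): White housing to turn, 88 mm high: round foot (76 mm, 10 thick), waist 44 mm, and on top a block 44 mm high, 44 along x, 40 across its two flat y sides (grasp there). Point: middle of the block, on the upright axis, 85 mm above the table; x along the spout (16 mm tube at this height, ends 50 mm from the axis), z up. 0.25 kg. Foot has 1 mm play in its nest.
- housing_home (a point): Fixed to the dark steel nest plate (220 x 110 x 25 mm): where the middle of the block is when the housing is fully home, as at the start: on the axis of the round recess (6 mm deep), 85 mm above the table. x points level to the clamp screw, whose axis is 110 mm away; the spout must end up along minus x.
- housing_b_mid (a point): Neighbour to leave alone: a plain round flared white housing without spout, 90 mm high, 50 mm across its top, in an identical nest with an identical clamp. Point: its middle, 64 mm above the table.
- clamp_screw_b (a joint): Turn of the neighbour's clamp screw (rad), about 0, tight; leave alone.
Not all that is in view belongs to the job. Leave any brown or pink look-alike of the part that bears housing_mid alone.

How it is judged:
By the outcome, as a careful person would: the job done as asked, in the order asked, and still so for the second after the job is handed in, with the robot touching nothing.
It also fails if it takes over 61 s, if anything falls off the work surface, if the arm or the gripper's body presses on something with over 40 N, if the wrist force passes 120 N, or if a joint passes its speed limit or range.

## Working session

There is one attempt and no reset: what is moved stays moved. The work goes in short steps, Python scripts to look and compute and a tool call to move; the robot and the scene stay as the last step left them, time stands still between calls to the robot, and variables do not carry over. Pictures are saved under pics/ and viewed, and the job is handed in when it is done.

Besides the shell and the picture viewer there is one more tool, called as name([rows], argument=value, ...), one row to a line, values as JSON. step_arm: Moves the arm, as the interface text tells. Shift numbers are shares of 0.025 m and turn numbers shares of 8 degrees, none past 1 either way. Its arguments: {"type":"object","properties":{"plan":{"type":"array"},"newtons":{"type":"number"}},"required":["plan"]}

```bash
mkdir -p pics; ls; python3 - <<'E'
from plant import *
import cv2,numpy as np
for n in("side","top"):
    p,d=grab_frame(n); cv2.imwrite(f"pics/{n}0.png",p[:,:,::-1]); np.savez(f"pics/{n}0.npz",p=p,d=d)
    c=camera_params(n); print(n,np.round(c["K"],1).tolist(),np.round(c["camera_from_world"],3).tolist())
print(read_state())
E
```

```text
pics
side [[444.5, 0.0, 317.0], [0.0, 444.5, 243.3], [0.0, 0.0, 1.0]] [[0.849, -0.528, 0.024, -0.432], [-0.259, -0.456, -0.852, 0.207], [0.461, 0.717, -0.523, 0.559], [0.0, 0.0, 0.0, 1.0]]
top [[564.5, 0.0, 329.9], [0.0, 564.5, 244.0], [0.0, 0.0, 1.0]] [[-0.009, -1.0, -0.011, -0.004], [-0.998, 0.009, -0.066, 0.516], [0.066, 0.01, -0.998, 0.932], [0.0, 0.0, 0.0, 1.0]]
{'t': 0.1, 'q': array([ 1.28508478e+00,  2.64701994e-01,  1.60525860e+00,  2.45731183e-05,
        1.27371869e+00, -3.68963053e-02]), 'joint_velocities': array([-0.00012899, -0.0018388 , -0.00227246, -0.00081716,  0.00063677,
       -0.00046577]), 'joint_torque': array([ 1.14855189e-03, -5.16695809e+01, -3.68596137e+01,  9.53271706e-05,
        6.02073502e-03,  2.63166896e-05]), 'eef_pos': array([0.1660067 , 0.65351147, 0.20275888]), 'ee_rot': array([ 2.4789832 ,  1.92787431, -0.00268034]), 'ft_force': array([-0.18607407, -0.71165247,  0.12702728]), 'ft_torque': array([-0.07494807,  0.00316395, -0.06348259]), 'width': 0.08541497604816192}
```

View pics/side0.png

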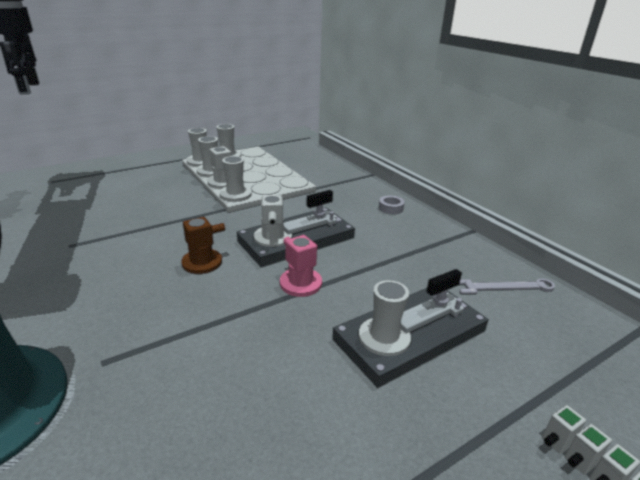

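View pics/top0.png

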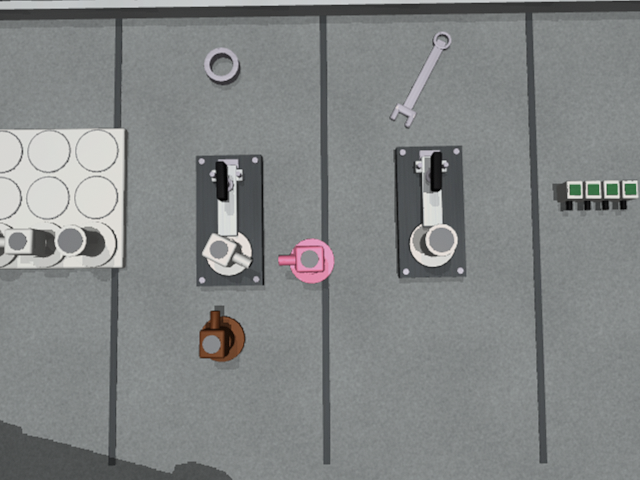

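The side view shows the worked nest at about (295,235), with the white spouted housing at (272,220) and its bar handle at (320,198). The neighbouring nest is at (410,335). In the top view the worked housing block is at (220,248), its spout ends near (248,264), and its bar is at (222,180).

Candidates for the housing in the top view:
- White block with spout in a nest (220,248): chosen.
- Pink look-alike (310,260).
- Brown look-alike (213,343).
- Loose white block in the tray (18,242).
- Round neighbour (440,240).

Handle candidates are the bars at (222,180), chosen, and (436,170).

```bash
cat > h.py <<'E'
import numpy as np,cv2
from plant import *
def ray(n,uv,z):
    c=camera_params(n);K=np.array(c["K"]);T=np.array(c["camera_from_world"])
    R=T[:3,:3];o=-R.T@T[:3,3];out=[]
    for u,v in np.atleast_2d(uv):
        d=R.T@np.linalg.solve(K,[u,v,1.]);out.append(o+d*(z-o[2])/d[2])
    return np.array(out)
def cloud(n,d):
    c=camera_params(n);K=np.array(c["K"]);T=np.array(c["camera_from_world"])
    v,u=np.mgrid[:480,:640];P=np.stack([(u-K[0,2])/K[0,0]*d,(v-K[1,2])/K[1,1]*d,d],-1)
    return (P-T[:3,3])@T[:3,:3]
E
python3 - <<'E'
from h import *
a=np.load("pics/top0.npz");p,d=a["p"],a["d"];W=cloud("top",d)
s=(slice(145,295),slice(180,280))
crop=cv2.resize(p[s],None,fx=4,fy=4,interpolation=cv2.INTER_CUBIC);cv2.imwrite("pics/c0.png",crop[:,:,::-1])
w=W[s];g=p[s].astype(int)
yy,xx=np.mgrid[145:295,180:280]
def rep(m,z,nm):
    n,l,st,_=cv2.connectedComponentsWithStats(m.astype(np.uint8));k=1+np.argmax(st[1:,4]);m=l==k
    pts=np.stack([xx[m],yy[m]],1).astype(float)
    P=ray("top",pts,z)[:,:2];r=cv2.minAreaRect(P.astype(np.float32)*1000)
    print(nm,m.sum(),"rect mm",r,"mean",P.mean(0),"z",np.median(w[m][:,2]), "px",pts.mean(0))
z=w[:,:,2]
rep((z>.085)&(yy<210),.095,"bar")
rep((z>.1015)&(yy>210),.107,"blocktop")
m=(g.max(2)<45)&(yy<210); rep(m,.095,"bardark")
m=(z>.078)&(z<.1)&(yy>210);rep(m,.09,"spout")
# plate
m=(z>.018)&(z<.03)&(g.max(2)<90); pts=np.stack([xx[m],yy[m]],1).astype(float);P=ray("top",pts,.025)[:,:2]
print("plate",cv2.minAreaRect(P.astype(np.float32)*1000))
E
```

```text
bar 380 rect mm ((611.2022705078125, 160.51422119140625), (60.03746795654297, 17.70309066772461), 4.644218921661377) mean [0.61163144 0.160863  ] z 0.09522526917804475 px [220.13947368 180.43947368]
blocktop 757 rect mm ((502.61273193359375, 160.02011108398438), (44.767765045166016, 39.412689208984375), 63.131290435791016) mean [0.50274075 0.16033454] z 0.10752310537998133 px [218.5653897  249.77939234]
bardark 413 rect mm ((610.8318481445312, 159.9379425048828), (61.11540603637695, 21.21478271484375), 6.15097713470459) mean [0.61070256 0.15894139] z 0.09482829435406151 px [221.36803874 181.01694915]
spout 251 rect mm ((488.31561279296875, 129.08592224121094), (33.2881965637207, 39.42045974731445), 66.54304504394531) mean [0.48815919 0.13108792] z 0.09239764777732383 px [239.60557769 259.59760956]
plate ((558.1653442382812, 160.04949951171875), (218.0388946533203, 110.03929138183594), 0.7446001768112183)
```

View pics/c0.png

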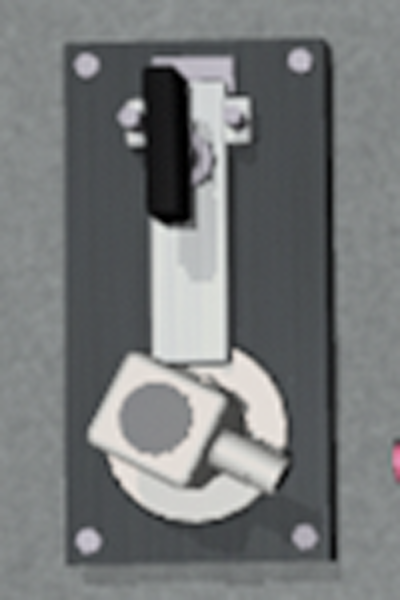

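The crop shows the chosen white housing with its block top at (220,248), the spout pointing down-right, and the bar parallel to the strap. I'll refine the bar and housing positions and check them in the side view.

```bash
python3 - <<'E'
from h import *
for n,(v0,v1,u0,u1),(hv0,hv1,hu0,hu1) in (("top",(145,210,180,260),(215,295,180,280)),("side",(180,225,295,345),(185,255,235,300))):
    a=np.load(f"pics/{n}0.npz");p,d=a["p"],a["d"];W=cloud(n,d)
    w=W[v0:v1,u0:u1];g=p[v0:v1,u0:u1].max(2)
    m=(w[...,2]>.0925)&(g<70)&(w[...,0]>.5) ; P=w[m]
    print(n,"bar",m.sum(),cv2.minAreaRect((P[:,:2]*1000).astype(np.float32)),np.median(P[:,2]))
    w=W[hv0:hv1,hu0:hu1]; m=(abs(w[...,2]-.107)<.003)&(abs(w[...,0]-.5)<.05); P=w[m]
    print(n,"top",m.sum(),cv2.minAreaRect((P[:,:2]*1000).astype(np.float32)))
# top-view bar top face edges per row
a=np.load("pics/top0.npz");p,d=a["p"],a["d"];W=cloud("top",d)
for v in range(164,200,4):
    us=[u for u in range(205,240) if W[v,u,2]>.0925]
    print(v,us[:1],us[-1:],end=";")
E
```

```text
top bar 321 ((611.5355834960938, 161.65415954589844), (58.85737991333008, 14.254983901977539), 2.112501859664917) 0.095539604967405
top top 666 ((502.8551940917969, 160.73019409179688), (44.077579498291016, 39.572566986083984), 63.34619140625)
side bar 26 ((608.8546142578125, 157.9626007080078), (52.98920440673828, 10.115521430969238), 4.497787952423096) 0.09280511805121641
side top 168 ((501.6109619140625, 158.14842224121094), (41.13391876220703, 35.56296157836914), 64.21337890625)
164 [215] [223];168 [215] [223];172 [214] [223];176 [216] [224];180 [216] [226];184 [216] [224];188 [216] [224];192 [216] [224];196 [217] [224];
```

```bash
cat >> h.py <<'E'
from scipy.spatial.transform import Rotation as Ro
def down(yaw): 
    h=np.deg2rad(yaw); x=np.array([np.cos(h),np.sin(h),0]);z=np.array([0,0,-1.]);return np.stack([x,np.cross(z,x),z],1)
def yaw(R): return np.rad2deg(np.arctan2(R[1,0],R[0,0]))
def cur():
    s=read_state();return s["eef_pos"],Ro.from_rotvec(s["ee_rot"]).as_matrix()
def plan(tp,dyaw,n=None,grip=1,p=None,R=None):
    if p is None: p,R=cur()
    p=np.array(p);tp=np.array(tp);Rt=down(yaw(R)+dyaw) 
    y0=yaw(R);p0=p.copy()
    L=np.linalg.norm(tp-p);n=n or int(np.ceil(max(L/.0245,abs(dyaw)/8)))
    for i in range(n):
        g=p0+(tp-p0)*(i+1)/n;Rg=down(y0+dyaw*(i+1)/n)
        s=np.round(R.T@(g-p)/.025,2);r=np.round(np.rad2deg(Ro.from_matrix(R.T@Rg).as_rotvec())/8,2)
        print([s.tolist(),r.tolist(),grip],end=",\n" if i%5==4 else ", ")
        p=p+R@(s*.025);R=R@Ro.from_rotvec(np.deg2rad(r*8)).as_matrix()
    print("\nend",p.round(4),yaw(R).round(2)); return p,R
E
python3 - <<'E'
from h import *
p,R=plan([.6115,.1605,.16],-164.2)
E
```

```text
[[-0.53, 0.79, 0.06], [0.0, 0.01, 0.73], 1], [[-0.44, 0.84, 0.06], [0.0, 0.0, 0.74], 1], [[-0.35, 0.88, 0.06], [0.0, 0.0, 0.73], 1], [[-0.26, 0.91, 0.07], [0.0, 0.0, 0.73], 1], [[-0.17, 0.94, 0.06], [0.0, 0.0, 0.74], 1],
[[-0.07, 0.94, 0.06], [0.0, 0.0, 0.73], 1], [[0.02, 0.95, 0.06], [0.0, 0.0, 0.73], 1], [[0.13, 0.94, 0.06], [0.0, 0.0, 0.73], 1], [[0.21, 0.93, 0.06], [0.0, 0.0, 0.74], 1], [[0.31, 0.9, 0.06], [0.0, 0.0, 0.73], 1],
[[0.41, 0.85, 0.07], [0.0, 0.0, 0.73], 1], [[0.48, 0.82, 0.06], [0.0, 0.0, 0.74], 1], [[0.57, 0.76, 0.06], [0.0, 0.0, 0.73], 1], [[0.64, 0.7, 0.06], [0.0, 0.0, 0.73], 1], [[0.71, 0.63, 0.06], [0.0, 0.0, 0.74], 1],
[[0.77, 0.55, 0.06], [0.0, 0.0, 0.73], 1], [[0.83, 0.47, 0.06], [0.0, -0.0, 0.73], 1], [[0.87, 0.39, 0.07], [0.0, -0.0, 0.73], 1], [[0.9, 0.29, 0.06], [0.0, -0.0, 0.74], 1], [[0.93, 0.2, 0.06], [0.0, -0.0, 0.73], 1],
[[0.94, 0.11, 0.06], [0.0, -0.0, 0.73], 1], [[0.95, 0.01, 0.06], [0.0, -0.0, 0.74], 1], [[0.94, -0.09, 0.06], [0.0, -0.0, 0.73], 1], [[0.94, -0.19, 0.06], [0.0, -0.0, 0.73], 1], [[0.9, -0.27, 0.07], [0.0, -0.0, 0.74], 1],
[[0.88, -0.38, 0.06], [0.0, -0.0, 0.73], 1], [[0.83, -0.45, 0.06], [0.0, -0.0, 0.73], 1], [[0.78, -0.54, 0.06], [0.0, -0.0, 0.73], 1], 
end [0.6114 0.1605 0.16  ] -88.42
```

step_arm([
  [[-0.53,0.79,0.06],[0,0,0.73],1],
  [[-0.44,0.84,0.06],[0,0,0.74],1],
  [[-0.35,0.88,0.06],[0,0,0.73],1],
  [[-0.26,0.91,0.07],[0,0,0.73],1],
  [[-0.17,0.94,0.06],[0,0,0.74],1],
])

```text
t: 0.72
eef_pos: [0.2461, 0.5652, 0.1954]
ee_rot: [2.889, 1.232, -0.001]
ft_force: [-0.3, -0.9, -0.3]
width: 0.0853
```

step_arm([
  [[-0.07,0.94,0.06],[0,0,0.73],1],
  [[0.02,0.95,0.06],[0,0,0.73],1],
  [[0.13,0.94,0.06],[0,0,0.73],1],
  [[0.21,0.93,0.06],[0,0,0.74],1],
  [[0.31,0.9,0.06],[0,0,0.73],1],
])

```text
t: 1.35
eef_pos: [0.3255, 0.477, 0.1881]
ee_rot: [3.107, 0.462, -0.001]
ft_force: [-0.9, 0.9, 0.5]
width: 0.0854
```

step_arm([
  [[0.41,0.85,0.07],[0,0,0.73],1],
  [[0.48,0.82,0.06],[0,0,0.74],1],
  [[0.57,0.76,0.06],[0,0,0.73],1],
  [[0.64,0.7,0.06],[0,0,0.73],1],
  [[0.71,0.63,0.06],[0,0,0.74],1],
])

```text
t: 1.98
eef_pos: [0.4049, 0.3892, 0.1804]
ee_rot: [3.122, -0.341, -0.001]
ft_force: [0.8, 0.5, 0.0]
width: 0.0854
```

step_arm([
  [[0.77,0.55,0.06],[0,0,0.73],1],
  [[0.83,0.47,0.06],[0,0,0.73],1],
  [[0.87,0.39,0.07],[0,0,0.73],1],
  [[0.9,0.29,0.06],[0,0,0.74],1],
  [[0.93,0.2,0.06],[0,0,0.73],1],
])

```text
t: 2.6
eef_pos: [0.4846, 0.3013, 0.1726]
ee_rot: [2.935, -1.119, -0.001]
ft_force: [-0.2, 0.2, 0.0]
width: 0.0854
```

step_arm([
  [[0.94,0.11,0.06],[0,0,0.73],1],
  [[0.95,0.01,0.06],[0,0,0.74],1],
  [[0.94,-0.09,0.06],[0,0,0.73],1],
  [[0.94,-0.19,0.06],[0,0,0.73],1],
  [[0.9,-0.27,0.07],[0,0,0.74],1],
])

```text
t: 3.22
eef_pos: [0.5639, 0.2133, 0.1648]
ee_rot: [2.555, -1.826, -0.001]
ft_force: [-0.4, 0.7, -0.4]
width: 0.0848
```

step_arm([
  [[0.88,-0.38,0.06],[0,0,0.73],1],
  [[0.83,-0.45,0.06],[0,0,0.73],1],
  [[0.78,-0.54,0.06],[0,0,0.73],1],
  [[0,0,0],[0,0,0],1],
])

```text
t: 3.72
eef_pos: [0.6119, 0.16, 0.1601]
ee_rot: [2.25, -2.191, -0.001]
ft_force: [-0.6, 0.6, -0.4]
width: 0.0854
```

step_arm([
  [[0,0,0.95],[0,0,0],1],
  [[0,0,0.95],[0,0,0],1],
  [[0,0,0.95],[0,0,0],1],
  [[0,0,0.9],[0,0,0],1],
  [[0,0,0],[0,0,0],1],
])

```text
t: 4.35
eef_pos: [0.6087, 0.1614, 0.0646]
ee_rot: [2.25, -2.185, -0.005]
ft_force: [-0.3, 0.7, 0.4]
width: 0.0855
```

step_arm([
  [[0,0,0],[0,0,0],0.4],
  [[0,0,0],[0,0,0],0.3],
  [[0,0,0],[0,0,0],0.2],
  [[0,0,0],[0,0,0],0.1],
  [[0,0,0],[0,0,0],0.1],
], newtons=40)

```text
t: 4.97
eef_pos: [0.6122, 0.1611, 0.068]
ee_rot: [-2.251, 2.19, -0.001]
ft_force: [0.8, -0.8, 3.1]
width: 0.0084
```

```bash
python3 - <<'E'
from h import *
ims=[]
for n in("side","top"):
    p,d=grab_frame(n); ims.append(p)
a=cv2.resize(ims[0][130:270,220:380],(640,560)); cv2.imwrite("pics/s1.png",a[:,:,::-1])
cv2.imwrite("pics/t1.png",cv2.resize(ims[1][120:300,150:310],(533,600))[:,:,::-1])
s=read_state();print(s["eef_pos"],s["width"],s["ft_force"],s["q"])
E
```

```text
[0.61223279 0.16113181 0.0680136 ] 0.008735668178573455 [-0.46737858 -1.20722369  3.71870004] [ 2.18116105e-01  2.98922181e-01  1.82383125e+00 -2.11293016e-04
  1.01769186e+00  1.76144986e+00]
```

View pics/s1.png

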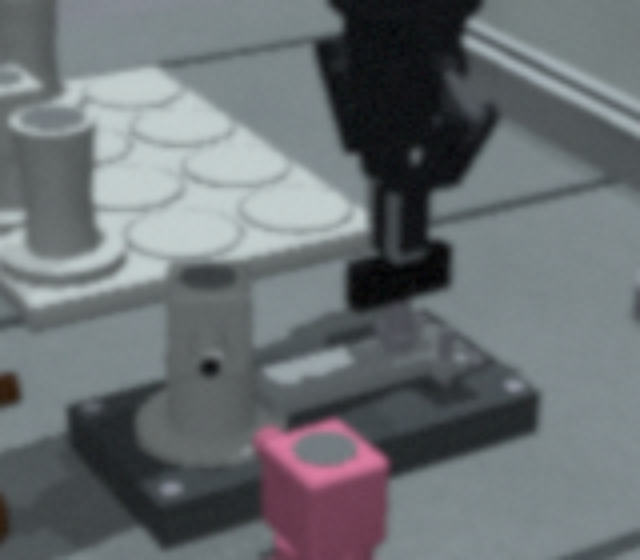

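View pics/t1.png

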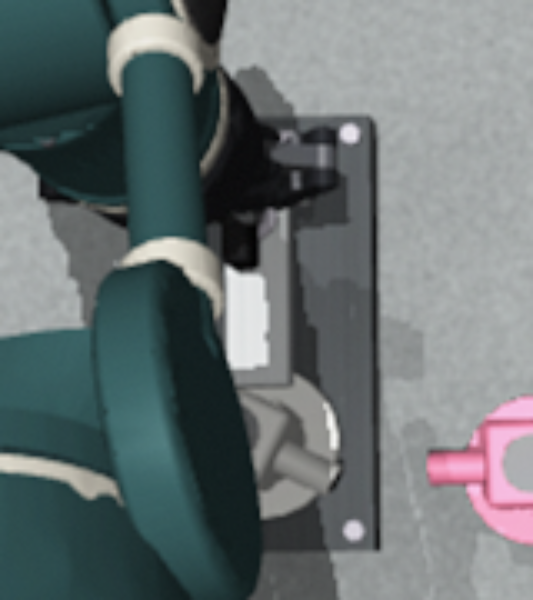

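```bash
python3 - <<'E'
from h import *
p,d=grab_frame("side");W=cloud("side",d)
cv2.imwrite("pics/s2.png",cv2.resize(p[165:215,295:345],(600,600),interpolation=cv2.INTER_NEAREST)[:,:,::-1])
for u in (310,316,320,324,328):
    print(u,[(v,*(W[v,u]*1000).round().astype(int).tolist(),int(p[v,u].max())) for v in range(176,212,3)])
E
```

```text
310 [(176, 758, 437, -4, 136), (179, 746, 417, -2, 138), (182, 737, 402, -4, 178), (185, 704, 347, 17, 199), (188, 698, 338, 13, 129), (191, 700, 341, 3, 100), (194, 697, 336, -2, 80), (197, 585, 153, 92, 23), (200, 584, 152, 86, 12), (203, 586, 154, 79, 11), (206, 585, 153, 72, 21), (209, 656, 267, -4, 82)]
316 [(176, 598, 152, 135, 22), (179, 600, 156, 127, 50), (182, 599, 154, 122, 49), (185, 598, 152, 116, 52), (188, 600, 155, 108, 55), (191, 600, 155, 101, 58), (194, 600, 155, 95, 37), (197, 599, 153, 89, 16), (200, 599, 153, 82, 7), (203, 602, 156, 74, 5), (206, 599, 152, 69, 53), (209, 603, 158, 58, 83)]
320 [(176, 600, 142, 139, 22), (179, 602, 145, 131, 42), (182, 603, 145, 124, 40), (185, 604, 147, 117, 40), (188, 603, 145, 111, 38), (191, 604, 146, 104, 35), (194, 608, 152, 94, 71), (197, 610, 155, 86, 22), (200, 609, 153, 80, 10), (203, 609, 152, 74, 14), (206, 610, 154, 66, 80), (209, 609, 152, 60, 86)]
324 [(176, 598, 125, 145, 22), (179, 611, 144, 129, 20), (182, 613, 146, 122, 26), (185, 612, 145, 116, 21), (188, 614, 147, 108, 17), (191, 611, 143, 104, 25), (194, 617, 150, 93, 53), (197, 619, 154, 84, 14), (200, 620, 154, 77, 12), (203, 620, 154, 70, 54), (206, 695, 266, -5, 130), (209, 656, 207, 23, 104)]
328 [(176, 607, 125, 143, 36), (179, 790, 395, -3, 119), (182, 779, 378, -3, 120), (185, 769, 363, -4, 89), (188, 761, 350, -5, 126), (191, 632, 159, 92, 18), (194, 628, 153, 89, 15), (197, 630, 155, 81, 16), (200, 631, 156, 74, 12), (203, 710, 272, -3, 99), (206, 699, 256, -1, 136), (209, 665, 206, 22, 85)]
```

View pics/s2.png

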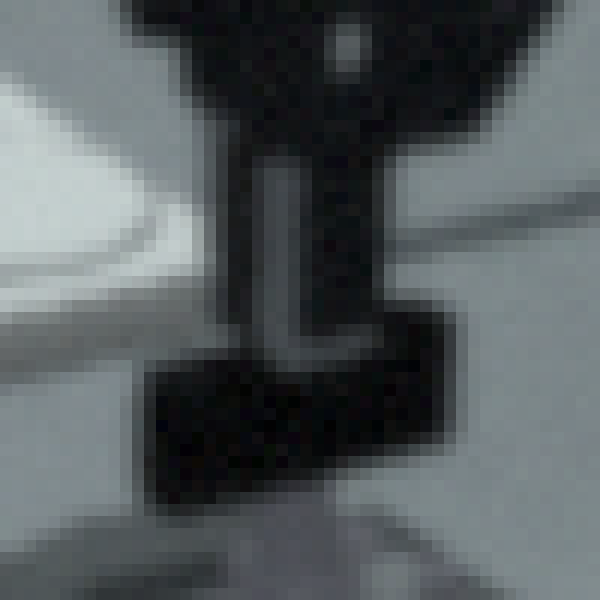

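```bash
python3 - <<'E'
import plant; print([k for k in dir(plant) if k[0]!='_'])
from h import *
print(getattr(plant,'grip_point_offset',None))
a=np.load("pics/side0.npz");p,d=a["p"],a["d"];W=cloud("side",d)
m=(d>0)&(W[...,2]>.12)&(p.max(2)<80); m[:, 60:]=0;m[140:]=0
P=W[m]; o=np.argsort(P[:,2])[:25]; print((P[o]*1000).round().astype(int).tolist())
cv2.imwrite("pics/s0g.png",cv2.resize(p[0:110,0:80],(580,600*110*580//(80*600*1)//1 if 0 else 600))[:,:,::-1])
s=read_state();print(s["eef_pos"],s["ft_force"],s["ft_torque"],s["joint_torque"])
E
```

```text
['PlanningError', 'camera_params', 'grab_frame', 'grip_point_offset', 'job_done', 'read_state']
0.0187
[[230, 2243, 147], [229, 2226, 163], [228, 2210, 178], [253, 2225, 206], [253, 2229, 236], [180, 696, 243], [164, 702, 243], [174, 697, 243], [172, 698, 243], [182, 693, 243], [166, 699, 244], [178, 693, 244], [170, 696, 244], [168, 696, 244], [176, 692, 244], [152, 605, 244], [149, 606, 245], [156, 602, 245], [150, 605, 245], [177, 699, 245], [182, 696, 245], [147, 605, 245], [165, 701, 245], [179, 695, 245], [180, 693, 245]]
[0.61224607 0.16113219 0.06802687] [-0.85615582 -1.13263161  4.31157619] [-0.1809096   0.07728554 -0.03385099] [ 5.27169295e-01 -4.65660954e+01 -3.09116042e+01  2.57615838e-01
 -2.19181445e-01  3.60832828e-04]
```

View pics/s0g.png

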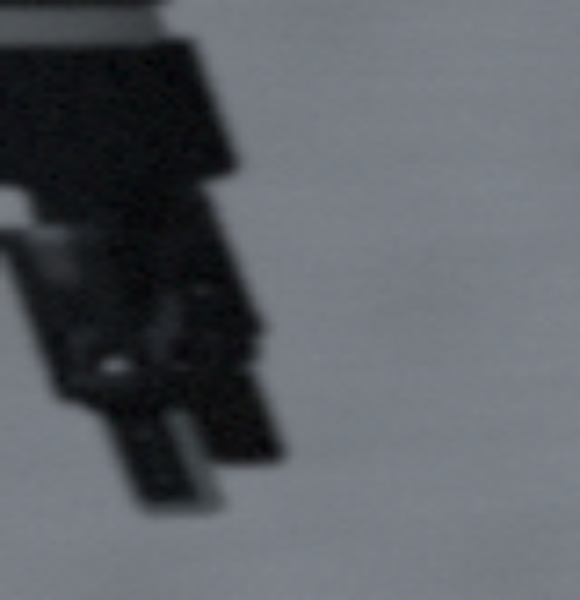

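The side crop shows the fingertips resting on top of the bar (tip at about (320,193), z ≈ 95 mm), and the 8.5 mm width confirms nothing is gripped. The start image gives the same answer: the real tips stand about 27 mm higher than the reported TCP. I'll go by the camera and reopen, descend another 22 mm and look before closing.

step_arm([
  [[0,0,0],[0,0,0],0.8],
  [[0,0,0],[0,0,0],0.8],
  [[0,0,0],[0,0,0],0.8],
  [[0,0,0.44],[0,0,0],0.8],
  [[0,0,0.44],[0,0,0],0.8],
])

```text
t: 5.75
eef_pos: [0.6113, 0.1611, 0.0442]
ee_rot: [2.252, -2.19, -0.0]
ft_force: [-0.1, 0.4, 0.2]
width: 0.0682
```

```bash
python3 - <<'E'
from h import *
p,d=grab_frame("side");W=cloud("side",d)
cv2.imwrite("pics/s3.png",cv2.resize(p[150:230,275:365],(675,600),interpolation=cv2.INTER_CUBIC)[:,:,::-1])
s=read_state();print(s["eef_pos"],s["width"],s["ft_force"])
E
```

```text
[0.60982628 0.16077165 0.0421361 ] 0.06816428589421215 [-0.55726025  0.62975116 -1.43310593]
```

View pics/s3.png

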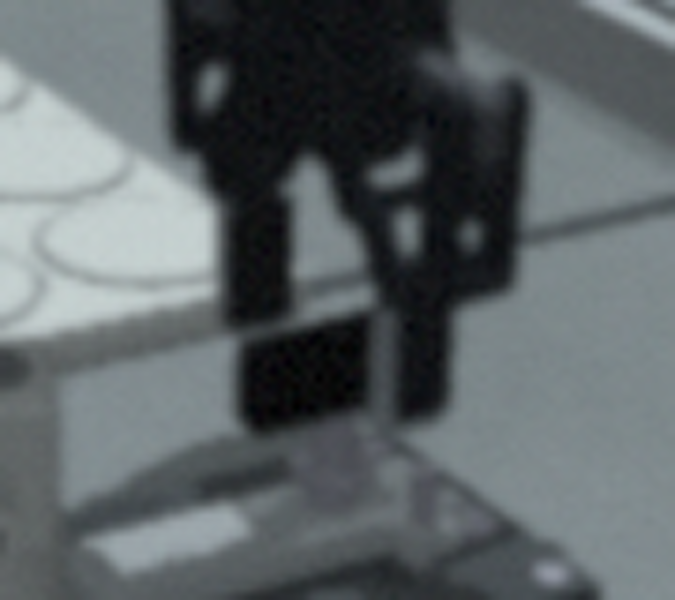

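The fingers now straddle the bar, with the far finger at crop (260,260) and the near one at (420,360). I'll close them.

step_arm([
  [[0,0,0],[0,0,0],0.3],
  [[0,0,0],[0,0,0],0],
  [[0,0,0],[0,0,0],0],
  [[0,0,0],[0,0,0],0],
  [[0,0,0],[0,0,0],0],
], newtons=60)

```text
t: 6.42
eef_pos: [0.6121, 0.1607, 0.0459]
ee_rot: [-2.252, 2.19, -0.002]
ft_force: [-0.1, -3.9, 2.8]
width: 0.0125
```

```bash
python3 - <<'E'
from h import *
p,d=grab_frame("side");W=cloud("side",d)
cv2.imwrite("pics/s4.png",cv2.resize(p[150:230,275:365],(675,600),interpolation=cv2.INTER_CUBIC)[:,:,::-1])
s=read_state();print(s["eef_pos"],s["width"],s["ft_force"],s["ft_torque"],s["ee_rot"])
E
```

```text
[0.61208248 0.16067213 0.04587675] 0.012704193528129902 [-1.17897569e-03 -4.21957944e+00  4.70104298e+00] [-0.6566005   0.15999113  0.23670077] [-2.25230264e+00  2.19002794e+00 -1.72715294e-03]
```

View pics/s4.png

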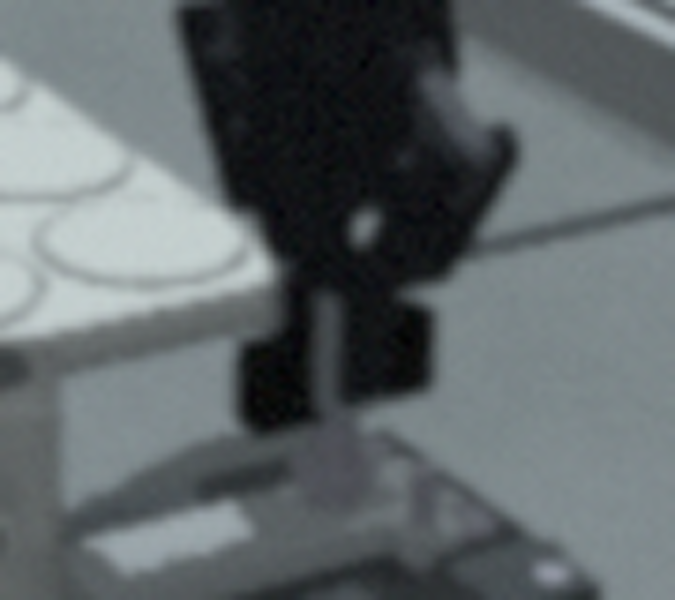

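The grip is confirmed: the near finger covers the bar at crop (330,350) and the width is 12.7 mm. Now I'll back the screw off.

step_arm([
  [[0,0,0],[0,0,-0.8],0],
  [[0,0,0],[0,0,-1],0],
  [[0,0,0],[0,0,-1],0],
  [[0,0,0],[0,0,-1],0],
  [[0,0,0],[0,0,-1],0],
])

```text
t: 7.1
eef_pos: [0.6124, 0.1598, 0.0459]
ee_rot: [2.849, -1.323, 0.003]
ft_force: [0.0, -7.5, 4.6]
width: 0.0127
```

step_arm([
  [[0,0,0],[0,0,-1],0],
  [[0,0,0],[0,0,-1],0],
  [[0,0,0],[0,0,-1],0],
  [[0,0,0],[0,0,-1],0],
  [[0,0,0],[0,0,-1],0],
])

```text
t: 7.72
eef_pos: [0.6132, 0.1593, 0.0459]
ee_rot: [3.128, -0.268, 0.005]
ft_force: [3.3, -8.4, 2.4]
width: 0.013
```

```bash
python3 - <<'E'
from h import *
p,d=grab_frame("side")
cv2.imwrite("pics/s5.png",cv2.resize(p[140:250,240:360],(655,600),interpolation=cv2.INTER_CUBIC)[:,:,::-1])
s=read_state();print(s["eef_pos"],s["width"],s["ft_force"],s["ft_torque"],yaw(cur()[1]),s["q"][5])
E
```

```text
[0.61324831 0.15932283 0.04593229] 0.012890229199153934 [ 3.57403048 -8.69226246  2.18918385] [-1.2805146  -0.27437132  0.19727577] -9.516757443481424 0.3844407497240009
```

View pics/s5.png

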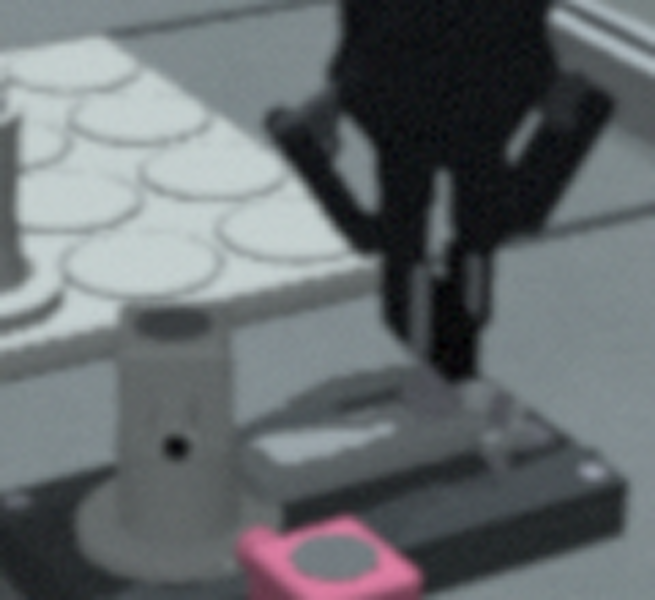

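The bar has turned with the gripper, by about 79° (1.38 rad). In the side view the jaws now lie across the strap at (430,320). I'll release and go to the housing.

```bash
python3 - <<'E'
from h import *
p,R=cur(); 
p=np.array([p[0],p[1],.043+.06]); R=down(yaw(R))
p,R=plan([.503,.1592,.115],-17.0,5,1,p,R)
E
```

```text
[[-0.87, 0.15, -0.1], [0.0, 0.0, 0.43], 1], [[-0.86, 0.2, -0.09], [0.0, 0.0, 0.42], 1], [[-0.85, 0.24, -0.1], [0.0, 0.0, 0.42], 1], [[-0.83, 0.3, -0.09], [0.0, 0.0, 0.43], 1], [[-0.81, 0.35, -0.1], [0.0, 0.0, 0.43], 1],

end [0.5029 0.1592 0.115 ] -26.56
```

step_arm([
  [[0,0,0],[0,0,0],0.6],
  [[0,0,0],[0,0,0],0.6],
  [[0,0,-0.8],[0,0,0],0.7],
  [[0,0,-0.8],[0,0,0],1],
  [[0,0,-0.8],[0,0,0],1],
])

```text
t: 8.4
eef_pos: [0.6125, 0.1616, 0.1078]
ee_rot: [-3.129, 0.274, -0.003]
ft_force: [-0.2, -0.4, 0.5]
width: 0.0854
```

step_arm([
  [[-0.87,0.17,-0.1],[0,0,0.42],1],
  [[-0.86,0.22,-0.1],[0,0,0.41],1],
  [[-0.85,0.26,-0.1],[0,0,0.41],1],
  [[-0.83,0.32,-0.1],[0,0,0.42],1],
  [[-0.81,0.36,-0.1],[0,0,0.42],1],
])

```text
t: 9.02
eef_pos: [0.5007, 0.1598, 0.1196]
ee_rot: [-3.055, 0.727, -0.003]
ft_force: [0.4, 0.3, 0.4]
width: 0.0856
```

```bash
python3 - <<'E'
from h import *
p,d=grab_frame("side")
cv2.imwrite("pics/s6.png",cv2.resize(p[120:260,200:360],(685,600),interpolation=cv2.INTER_CUBIC)[:,:,::-1])
s=read_state();print(s["eef_pos"],s["width"],s["ft_force"],yaw(cur()[1]),s["q"][5])
P,R=plan([.503,.1592,.095],-26.5-yaw(cur()[1]),1)
E
```

```text
[0.49787353 0.15966242 0.11938405] 0.08534845217491814 [-3.48165448 -0.45054152 -0.33874335] -26.855272452641948 0.7307340090689851
[[0.19, -0.08, 0.98], [0.0, 0.01, -0.04], 1], 
end [0.503  0.1593 0.0949] -26.54
```

View pics/s6.png

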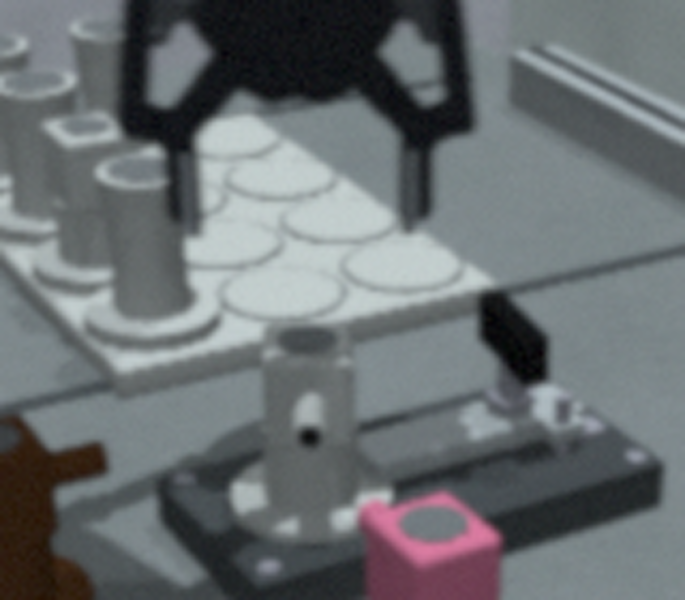

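The bar at crop (515,335) is turned about a quarter. The open jaws, with tips at (185,235) and (415,225), are above the housing at (305,340). I'll settle and descend.

step_arm([
  [[0,0,0.8],[0,0,0],1],
  [[0,0,0],[0,0,0],1],
  [[0,0,0],[0,0,0],1],
])

```text
t: 9.45
eef_pos: [0.5015, 0.1597, 0.0988]
ee_rot: [-3.056, 0.724, -0.002]
ft_force: [0.3, -0.1, 0.2]
width: 0.0856
```

```bash
python3 - <<'E'
from h import *
s=read_state();print(s["eef_pos"],s["width"],s["ft_force"],yaw(cur()[1]),s["q"][5])
P,R=plan([.503,.1592,.05],-26.5-yaw(cur()[1]),3)
E
```

```text
[0.50147169 0.15973734 0.09876698] 0.08559141229053202 [ 0.28969395 -0.05119297  0.18948403] -26.644793311187613 0.7260744344549794
[[0.02, -0.0, 0.65], [-0.01, -0.01, -0.01], 1], [[0.02, -0.01, 0.65], [0.0, 0.0, -0.0], 1], [[0.02, 0.0, 0.65], [0.0, 0.0, -0.01], 1], 
end [0.5029 0.1593 0.05  ] -26.48
```

step_arm([
  [[0.02,0,0.65],[0,0,-0.01],1],
  [[0.02,-0.01,0.65],[0,0,0],1],
  [[0.02,0,0.65],[0,0,-0.01],1],
  [[0,0,0],[0,0,0],1],
])

```text
t: 9.95
eef_pos: [0.5, 0.1585, 0.0463]
ee_rot: [3.056, -0.719, -0.007]
ft_force: [-0.3, -0.6, 0.1]
width: 0.0857
```

step_arm([
  [[0,0,0],[0,0,0],0.6],
  [[0,0,0],[0,0,0],0.3],
  [[0,0,0],[0,0,0],0],
  [[0,0,0],[0,0,0],0],
], newtons=40)

```text
t: 10.45
eef_pos: [0.5031, 0.1593, 0.0499]
ee_rot: [-3.057, 0.72, -0.003]
ft_force: [0.8, 0.3, 2.5]
width: 0.0393
```

```bash
python3 - <<'E'
from h import *
p,d=grab_frame("side")
cv2.imwrite("pics/s7.png",cv2.resize(p[120:260,200:360],(685,600),interpolation=cv2.INTER_CUBIC)[:,:,::-1])
s=read_state();print(s["eef_pos"],s["width"],s["ft_force"],s["ft_torque"],yaw(cur()[1]),s["q"][5])
E
```

```text
[0.50307248 0.15930151 0.04983076] 0.03954076185675781 [1.37050675 0.27352782 3.24679219] [-0.03803516 -0.0904801  -0.014616  ] -26.493631890384286 0.7220359925503063
```

View pics/s7.png

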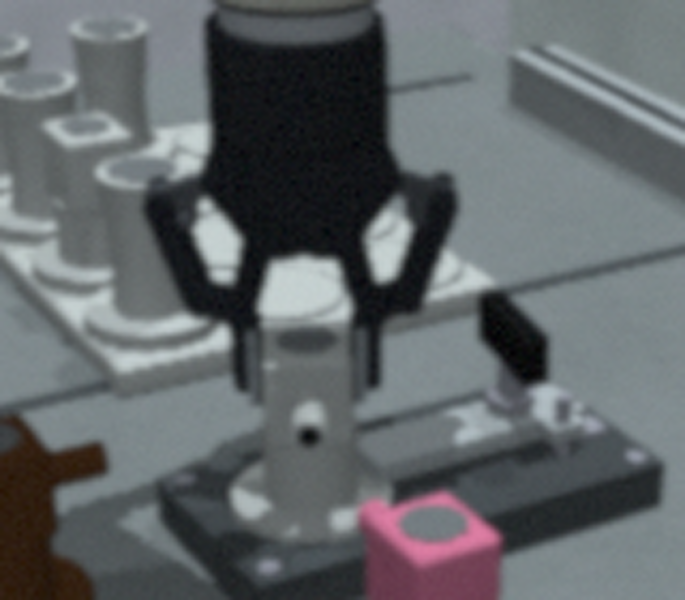

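The block is gripped squarely (width 39.5 mm, forces small). Now I'll turn it about 63° clockwise.

step_arm([
  [[0,0,0],[0,0,0.6],0],
  [[0,0,0],[0,0,0.9],0],
  [[0,0,0],[0,0,0.9],0],
  [[0,0,0],[0,0,0.9],0],
])

```text
t: 11.0
eef_pos: [0.5015, 0.1594, 0.0497]
ee_rot: [2.81, -1.405, -0.002]
ft_force: [-3.4, -0.1, 6.9]
width: 0.0393
```

step_arm([
  [[0,0,0],[0,0,0.9],0],
  [[0,0,0],[0,0,0.9],0],
  [[0,0,0],[0,0,0.9],0],
  [[0,0,0],[0,0,0.9],0],
  [[0,0,0],[0,0,0.96],0],
])

```text
t: 11.62
eef_pos: [0.502, 0.1603, 0.0497]
ee_rot: [-2.227, 2.213, 0.002]
ft_force: [-1.2, 2.4, 3.5]
width: 0.0394
```

step_arm([
  [[0,0,0],[0,0,0],0],
  [[0,0,0],[0,0,0],0],
])

```text
t: 11.88
eef_pos: [0.5025, 0.1599, 0.0497]
ee_rot: [-2.235, 2.206, 0.001]
ft_force: [-1.2, 3.6, 5.9]
width: 0.0393
```

```bash
python3 - <<'E'
from h import *
p,d=grab_frame("side")
cv2.imwrite("pics/s8.png",cv2.resize(p[120:260,200:360],(685,600),interpolation=cv2.INTER_CUBIC)[:,:,::-1])
s=read_state();print(s["eef_pos"],s["width"],s["ft_force"],s["ft_torque"],yaw(cur()[1]),s["q"][5])
E
```

```text
[0.50251796 0.15987655 0.04971453] 0.03954690163366824 [-1.8988613   2.47426775  5.75793544] [0.85277885 0.29403562 0.09503286] -89.25827345745972 1.816997068042474
```

View pics/s8.png

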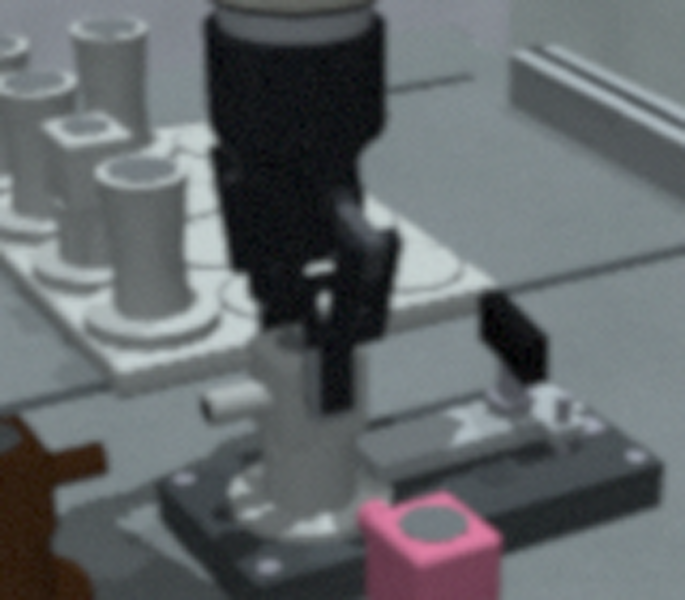

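The spout now points away from the clamp, at crop (225,400). I'll release, raise, and swing aside for an unobstructed look from above before clamping.

step_arm([
  [[0,0,0],[0,0,0],0.4],
  [[0,0,0],[0,0,0],0.8],
  [[0,0,0],[0,0,0],1],
  [[0,0,-0.5],[0,0,0],1],
  [[0,0,-0.9],[0,0,0],1],
])

```text
t: 12.55
eef_pos: [0.5012, 0.1586, 0.0838]
ee_rot: [2.232, -2.207, -0.002]
ft_force: [1.4, 0.0, -0.1]
width: 0.0852
```

step_arm([
  [[0,0,-1],[0,0,0],1],
  [[0,0,-1],[0,0,0],1],
  [[0,0,0],[0,0,0],1],
])

```text
t: 12.92
eef_pos: [0.5044, 0.1596, 0.137]
ee_rot: [-2.23, 2.206, -0.005]
ft_force: [0.1, -0.1, 0.3]
width: 0.0853
```

```bash
python3 - <<'E'
from h import *
s=read_state();print(s["eef_pos"],yaw(cur()[1]))
P,R=plan([.58,.38,.135],79.7,10)
E
```

```text
[0.50444519 0.15958735 0.13703327] -89.36385787843318
[[-0.88, -0.31, 0.01], [-0.04, 0.01, -1.0], 1], [[-0.82, -0.43, 0.01], [-0.0, -0.0, -0.99], 1], [[-0.76, -0.54, 0.01], [-0.0, -0.0, -1.0], 1], [[-0.68, -0.65, 0.0], [-0.0, -0.0, -1.0], 1], [[-0.58, -0.72, 0.01], [0.0, -0.0, -0.99], 1],
[[-0.47, -0.81, 0.01], [0.0, -0.0, -1.0], 1], [[-0.36, -0.86, 0.01], [0.0, -0.0, -0.99], 1], [[-0.24, -0.9, 0.01], [0.0, -0.0, -1.0], 1], [[-0.11, -0.93, 0.0], [0.0, -0.0, -1.0], 1], [[0.02, -0.93, 0.01], [0.0, -0.0, -0.99], 1],

end [0.5799 0.3801 0.135 ] -9.68
```

step_arm([
  [[-0.88,-0.31,0],[0,0,-1],1],
  [[-0.82,-0.43,0],[0,0,-1],1],
  [[-0.76,-0.54,0],[0,0,-1],1],
  [[-0.68,-0.65,0],[0,0,-1],1],
  [[-0.58,-0.72,0],[0,0,-1],1],
])

```text
t: 13.55
eef_pos: [0.5392, 0.2696, 0.1325]
ee_rot: [2.856, -1.305, -0.002]
ft_force: [0.1, -0.1, -0.8]
width: 0.0854
```

step_arm([
  [[-0.47,-0.81,0],[0,0,-1],1],
  [[-0.36,-0.86,0],[0,0,-1],1],
  [[-0.24,-0.9,0],[0,0,-1],1],
  [[-0.11,-0.93,0],[0,0,-1],1],
  [[0,-0.93,0],[0,0,-0.97],1],
])

```text
t: 14.18
eef_pos: [0.5762, 0.3801, 0.1322]
ee_rot: [3.13, -0.256, -0.003]
ft_force: [0.3, 0.8, 0.1]
width: 0.0853
```

```bash
cat > meas.py <<'E'
from h import *
import sys
p,d=grab_frame("top");W=cloud("top",d)
cv2.imwrite(f"pics/{sys.argv[1]}.png",cv2.resize(p[145:295,180:280],None,fx=4,fy=4,interpolation=cv2.INTER_CUBIC)[:,:,::-1])
w=W[140:300,180:285];g=p[140:300,180:285].max(2)
def rect(m,nm):
    n,l,st,_=cv2.connectedComponentsWithStats(m.astype(np.uint8));P=w[l==1+np.argmax(st[1:,4])]
    print(nm,len(P),cv2.minAreaRect((P[:,:2]*1000).astype(np.float32)),np.median(P[:,2]),P.mean(0))
rect((w[...,2]>.0925)&(w[...,2]<.1)&(w[...,0]>.56),"bar")
rect(abs(w[...,2]-.107)<.003,"block")
rect((w[...,2]>.08)&(w[...,2]<.097)&(w[...,0]<.49),"spout")
s=read_state();print(s["t"],s["eef_pos"],yaw(cur()[1]))
E
python3 meas.py c9
```

```text
bar 328 ((612.094970703125, 161.9589080810547), (59.80342483520508, 14.250594139099121), 80.93433380126953) 0.09539336005161277 [0.6117669  0.16136914 0.09541838]
block 658 ((501.8421325683594, 160.66912841796875), (44.06910705566406, 38.98015594482422), 0.3073583245277405) 0.10757601455966037 [0.50166999 0.16038281 0.10749073]
spout 196 ((466.1905212402344, 158.28793334960938), (21.670045852661133, 28.072221755981445), 89.4502182006836) 0.09221465896195186 [0.46667935 0.15884027 0.09157374]
14.225 [0.57694181 0.38300453 0.13231231] -9.061666911717788
```

View pics/c9.png

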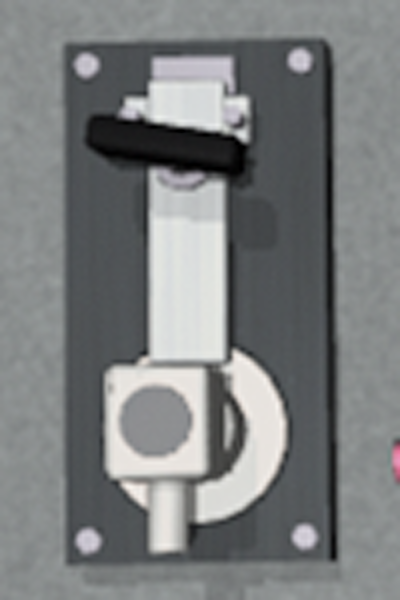

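From above, the block is at 0.3° (plate about 0.6°) with the spout at (168,520) pointing straight down, away from the clamp. The block is still fully down (top at z = 107.5 mm). The bar is at 81°, so I'll go back to it.

step_arm([
  [[0,0,0],[0,0,0],1],
])

```text
t: 14.35
eef_pos: [0.576, 0.3797, 0.1324]
ee_rot: [3.129, -0.264, -0.003]
ft_force: [-0.1, 0.4, 0.4]
width: 0.0852
```

```bash
python3 - <<'E'
from h import *
s=read_state();print(s["eef_pos"],yaw(cur()[1]))
P,R=plan([.6125,.1598,.11],-9.3-yaw(cur()[1]),10)
E
```

```text
[0.57598535 0.37972971 0.13237877] -9.66295106830507
[[0.29, 0.84, 0.09], [0.01, 0.01, -0.0], 1], [[0.29, 0.85, 0.09], [0.0, 0.0, -0.01], 1], [[0.29, 0.84, 0.09], [0.0, 0.0, -0.0], 1], [[0.29, 0.84, 0.09], [0.0, 0.0, -0.01], 1], [[0.29, 0.84, 0.09], [0.0, 0.0, -0.0], 1],
[[0.29, 0.85, 0.09], [0.0, 0.0, -0.01], 1], [[0.29, 0.84, 0.09], [0.0, 0.0, -0.0], 1], [[0.29, 0.85, 0.09], [0.0, 0.0, -0.01], 1], [[0.29, 0.84, 0.09], [0.0, 0.0, -0.0], 1], [[0.28, 0.84, 0.09], [0.0, 0.0, -0.01], 1],

end [0.6124 0.1599 0.11  ] -9.26
```

step_arm([
  [[0.29,0.84,0.09],[0,0,-0.01],1],
  [[0.29,0.85,0.09],[0,0,-0.01],1],
  [[0.29,0.84,0.09],[0,0,-0.01],1],
  [[0.29,0.84,0.09],[0,0,0],1],
  [[0.29,0.84,0.09],[0,0,0],1],
])

```text
t: 14.98
eef_pos: [0.5955, 0.2681, 0.1228]
ee_rot: [-3.131, 0.258, -0.0]
ft_force: [0.1, -0.2, 0.1]
width: 0.0853
```

step_arm([
  [[0.29,0.85,0.09],[0,0,-0.01],1],
  [[0.29,0.84,0.09],[0,0,0],1],
  [[0.29,0.85,0.09],[0,0,0],1],
  [[0.29,0.84,0.09],[0,0,0],1],
  [[0.28,0.84,0.09],[0,0,0],1],
])

```text
t: 15.6
eef_pos: [0.6138, 0.1588, 0.1113]
ee_rot: [3.131, -0.254, 0.0]
ft_force: [0.2, -1.1, 0.8]
width: 0.0858
```

step_arm([
  [[0,0,0],[0,0,0],0.9],
  [[0,0,0],[0,0,0],0.8],
  [[0,0,0],[0,0,0],0.7],
])

```text
t: 15.98
eef_pos: [0.6136, 0.1609, 0.1116]
ee_rot: [-3.131, 0.253, -0.0]
ft_force: [0.6, 0.2, -0.2]
width: 0.0599
```

```bash
python3 - <<'E'
from h import *
s=read_state();print(s["eef_pos"],yaw(cur()[1]),s["width"])
P,R=plan([.6128,.1597,.044],-9.2-yaw(cur()[1]),4)
E
```

```text
[0.61360329 0.16093892 0.11159517] -9.252129809858008 0.059883951634021264
[[-0.01, 0.01, 0.68], [-0.0, -0.0, -0.0], 1], [[-0.0, 0.02, 0.67], [-0.0, -0.0, -0.0], 1], [[-0.01, 0.01, 0.68], [-0.0, -0.0, -0.0], 1], [[-0.0, 0.02, 0.67], [-0.0, -0.0, -0.01], 1], 
end [0.6129 0.1596 0.0441] -9.17
```

step_arm([
  [[-0.01,0.01,0.68],[0,0,0],0.75],
  [[0,0.02,0.67],[0,0,0],0.75],
  [[-0.01,0.01,0.68],[0,0,0],0.75],
  [[0,0.02,0.67],[0,0,0],0.75],
  [[0,0,0],[0,0,0],0.75],
])

```text
t: 16.6
eef_pos: [0.6108, 0.1584, 0.0412]
ee_rot: [3.13, -0.254, -0.007]
ft_force: [-0.5, 1.0, 0.5]
width: 0.0637
```

step_arm([
  [[0,0,0],[0,0,0],0.3],
  [[0,0,0],[0,0,0],0],
  [[0,0,0],[0,0,0],0],
  [[0,0,0],[0,0,0],0],
], newtons=60)

```text
t: 17.1
eef_pos: [0.6133, 0.159, 0.0451]
ee_rot: [-3.131, 0.254, -0.002]
ft_force: [-1.0, 1.0, 6.0]
width: 0.013
```

```bash
python3 - <<'E'
from h import *
p,d=grab_frame("side")
cv2.imwrite("pics/s10.png",cv2.resize(p[140:250,240:360],(655,600),interpolation=cv2.INTER_CUBIC)[:,:,::-1])
s=read_state();print(s["eef_pos"],s["width"],s["ft_force"],s["ft_torque"],yaw(cur()[1]),s["q"][5])
E
```

```text
[0.61332363 0.15904676 0.04516258] 0.01312771946557856 [-1.82317273 -0.15508997  4.98657141] [-0.00793022  0.35433638 -0.03012277] -9.295679171995166 0.376500556201938
```

View pics/s10.png

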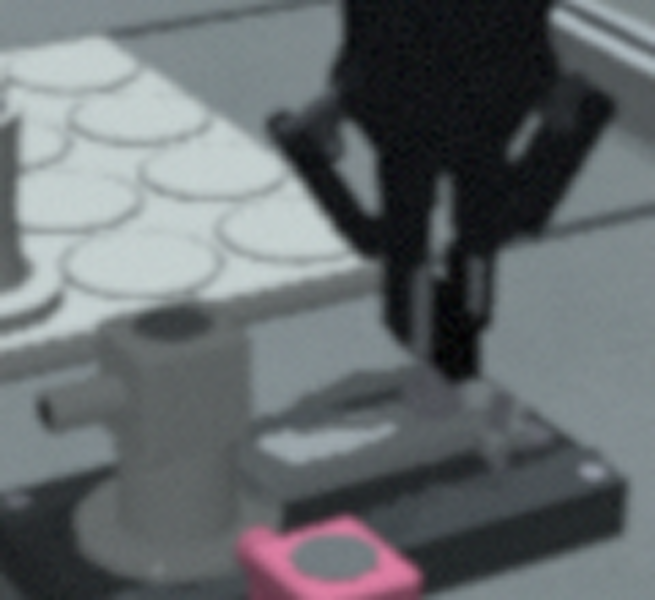

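The bar is gripped (13.1 mm). I'll tighten about 82° clockwise.

step_arm([
  [[0,0,0],[0,0,0.7],0],
  [[0,0,0],[0,0,1],0],
  [[0,0,0],[0,0,1],0],
  [[0,0,0],[0,0,1],0],
  [[0,0,0],[0,0,1],0],
])

```text
t: 17.77
eef_pos: [0.6124, 0.1595, 0.0452]
ee_rot: [-2.879, 1.256, 0.001]
ft_force: [-5.8, 1.8, 7.5]
width: 0.0131
```

step_arm([
  [[0,0,0],[0,0,1],0],
  [[0,0,0],[0,0,1],0],
  [[0,0,0],[0,0,1],0],
  [[0,0,0],[0,0,1],0],
  [[0,0,0],[0,0,0.9],0],
])

```text
t: 18.4
eef_pos: [0.6119, 0.1604, 0.0451]
ee_rot: [-2.292, 2.148, 0.004]
ft_force: [-6.2, 4.6, 8.8]
width: 0.0133
```

step_arm([
  [[0,0,0],[0,0,0.7],0],
  [[0,0,0],[0,0,0],0],
])

```text
t: 18.65
eef_pos: [0.6119, 0.1606, 0.0451]
ee_rot: [-2.187, 2.254, 0.004]
ft_force: [-5.6, 4.9, 8.5]
width: 0.0126
```

```bash
python3 - <<'E'
from h import *
s=read_state();print(s["eef_pos"],s["width"],s["ft_force"],s["ft_torque"],yaw(cur()[1]),s["q"][5])
E
```

```text
[0.61193422 0.16059247 0.04514252] 0.012632432174488539 [-5.56992948  4.86762584  8.5197847 ] [0.61667734 0.91113206 0.01521413] -91.73566633688758 1.8152570351139652
```

step_arm([
  [[0,0,0],[0,0,0],0.4],
  [[0,0,0],[0,0,0],0.8],
  [[0,0,-0.8],[0,0,0],0.8],
  [[0,0,-1],[0,0,0],1],
  [[0,0,-1],[0,0,0],1],
])

```text
t: 19.27
eef_pos: [0.6135, 0.1587, 0.1161]
ee_rot: [-2.187, 2.254, -0.001]
ft_force: [0.4, 0.5, 0.4]
width: 0.0855
```

step_arm([
  [[-1,0,-0.5],[0,0,0],1],
  [[-1,0,0],[0,0,0],1],
  [[-1,0,0],[0,0,0],1],
  [[-1,0,0],[0,0,0],1],
  [[-1,0,0],[0,0,0],1],
])

```text
t: 19.9
eef_pos: [0.616, 0.2855, 0.1255]
ee_rot: [2.188, -2.252, -0.001]
ft_force: [0.2, 1.1, -0.7]
width: 0.0852
```

step_arm([
  [[-1,0,0],[0,0,0],1],
  [[-1,0,0],[0,0,0],1],
  [[-1,0,0],[0,0,0],1],
  [[-1,0,0],[0,0,0],1],
  [[0,0,0],[0,0,0],1],
])

```text
t: 20.52
eef_pos: [0.6194, 0.3861, 0.1264]
ee_rot: [-2.19, 2.251, 0.0]
ft_force: [0.2, -0.2, -0.0]
width: 0.0856
```

```bash
python3 meas.py c11; python3 - <<'E'
from h import *
p,d=grab_frame("side");cv2.imwrite("pics/s11.png",p[:,:,::-1])
p,d=grab_frame("top");cv2.imwrite("pics/t11.png",p[:,:,::-1])
E
```

```text
bar 327 ((611.8360595703125, 161.60032653808594), (14.232691764831543, 58.88691329956055), 88.14019775390625) 0.09539442261347388 [0.61183864 0.16155398 0.09534023]
block 659 ((502.5472106933594, 160.50039672851562), (39.10663986206055, 42.97835159301758), 89.67049407958984) 0.10771137120039798 [0.5022759  0.16019477 0.10756039]
spout 201 ((466.2726745605469, 164.3212432861328), (28.308025360107422, 24.122865676879883), 0.04199125990271568) 0.09212344634208104 [0.46695107 0.15969992 0.09138689]
20.575 [0.61938108 0.38478076 0.12632825] -91.60910432948157
```

View pics/c11.png

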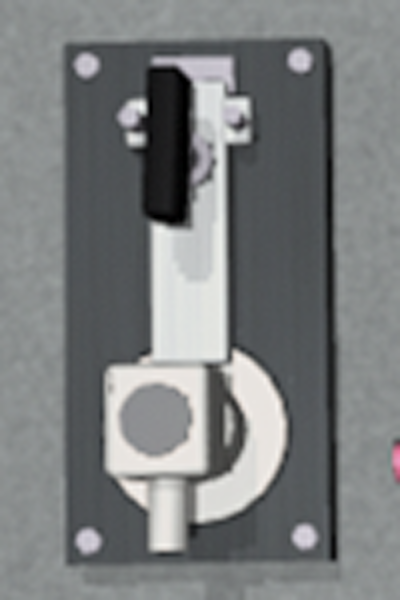

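View pics/s11.png

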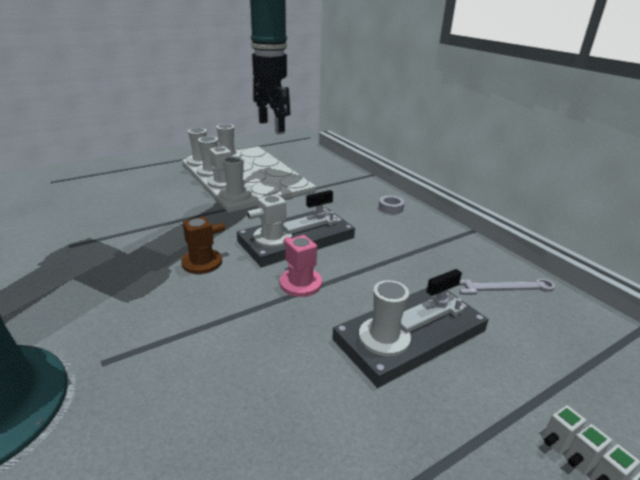

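From above, the bar at (170,145) is back over the strap, about 2.5° past in-line on the tight side. The spout at (168,520) points straight away from the clamp. The side view shows the arm clear of everything, and the neighbour and look-alikes unmoved. I'll hand in.

```bash
python3 -c "
from plant import *
print(job_done()); print(read_state()['t'])"
```

```text
the job is handed in; nothing more can be done
None
the job is handed in; nothing more can be done
```

I handed the job in at about 20.7 s of simulated time. The housing is turned, the clamp is screwed tight again, and the arm is clear of everything. I did it in this order:
1. **Back off:** I turned the clamp screw about 79–80° anticlockwise.
2. **Turn the housing:** I turned it about 63° clockwise in its nest.
3. **Retighten:** I turned the screw back about 82° clockwise, let go and moved away.

**Last checks, from the cameras:**
- **Bar handle:** It sits about 2.5° (0.04 rad) past in line with the strap, on the tight side.
- **Spout:** It points straight away from the clamp, within about 1°. The block is still fully home, with its top at 107.5 mm.
- **Neighbours:** The neighbouring clamp and the pink and brown look-alikes look unmoved. I checked these by eye only.

**What went wrong or disagreed:**
- **First grasp missed:** The first grasp of the bar closed with the fingertips resting on top of it, at about 4 N. The real tips are about 27 mm higher than the reported tool position, so I lowered the later grasps to match the cameras.
- **Camera mismatch:** At the start, the side and top cameras differed by about 3 mm on where the bar is, and I relied mainly on the top one.
- **Housing angle:** The block measured 0.3° before tightening and about −0.3° after, against about 0.6° for the nest plate, which is close to measuring noise.

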